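Put the long case away and clip the stacking box shut

ROBOT

A 6-joint arm with a two-finger parallel gripper is mounted at the origin on the work surface. World frame = base frame: x ahead of the robot, y to its left, z up, the work surface at z = 0. Lengths are in m, angles in rad, forces in N, time in s.
With the tool pointing down it reaches from about 0.25 to 0.775 m from the base axis. Payload 4 kg.
Tool frame: the origin (TCP) lies midway between the tips of the shut fingers; the grasp point (between the pads) lies 19 mm behind it (robot.grasp_offset is the distance from the TCP to the grasp point, in m); z points along the fingers, y is the direction in which the jaws open and shut (so a half turn about z gives the same grasp; the last joint's range is limited). The gripper opens to 94 mm and grips with 3 to 60 N. Pads are 16 mm wide; open, the fingers measure 119 mm over their backs; the gripper's body (75 mm by 177 mm) begins 78 mm behind the grasp point.
Start: joints at [1.122, 0.087, 1.371, -0, 1.684, -0.103], TCP at [0.186, 0.517, 0.173] pointing down, gripper open.
Joint ranges: [-3.1, 3.1], [-0.76, 2.03], [0.27, 2.55], [-1.08, 4.22], [0.17, 2.65], [-2.57, 2.57]. Speed limits (rad/s): [2.79, 2.79, 3.14, 3.14, 3.14, 3.14].

INTERFACE

Orientations are given as [roll, pitch, yaw] about the fixed x, y, z axes, in that order (R = Rz(yaw) Ry(pitch) Rx(roll)).
In Python, from bench import status, viewer, order, robot gives the robot as it stands. The module is installed in compiled form; this text tells all that it offers.
- The arm moves only by the tool move_arm, never from a script. Its argument "targets" is a list of rows, each a list of 3 entries, a list of its own where there are three numbers: the shift along the tool's x, y, z in mm, then the turn, a rotation vector about the tool's x, y, z in degrees, then the opening, from -1 (shut) to 1 (fully open). A call has 1 to 20 rows; each row is the pose to reach, as a shift and turn from the pose commanded when the call began, along the tool's axes at that moment; what a row does not reach only later rows make up. A row lasts 1/8 s, in which the tool goes at most 62.5 mm and 10.7 degrees, less where a joint would pass 70% of its speed; a pose out of reach is approached as far as the arm can. A call with a gripper value outside its range is refused whole. The fingers move at their own pace and stop on an object; the grip force is fixed at half the most. Time passes only in rows, so rows that repeat a pose let the fingers close. It gives the time, the measured TCP pose, the force and the opening at its end, in the units of the state.
- status.get_obs(): the state, without advancing time (a new reading comes with each control period).
- viewer.snapshot(name): name is "scene" or "side" or "wrist"; returns the picture (480x640x3 uint8, red, green, blue); there is no depth.
- viewer.camera_model(name): a dict with "K" (3x3 intrinsics, pixels), "xyz" and "attitude" of the camera in the world; the wrist camera has in their place "T_tool_cam" (4x4, takes a point from camera to tool coordinates, whose origin is the TCP and whose axes are the flange's). Camera axes: x right, y up, looking along -z (the intrinsics and any distortion apply to the point x, -y, -z); pixel columns grow to the right and rows downward; lengths in m; the calibration is good to about 2 mm. The wrist camera is an equidistant fisheye: a pixel r from the principal point sees the ray r / f radians off the axis. A picture is of the moment at which its call begins: read the wrist's pose just before it. camera_model takes no time and is no camera call.
- order.close_job(): hands the job in, once; it reports no verdict.
The state is a dict: "time": time; "joint_positions": joint angles; "qvel": joint speeds; "joint_torque": joint torques, N m; "tool_pos": TCP position; "ee_rot": TCP orientation; "wrist_force": force on the tool from outside, world axes, zero at the start; "wrist_torque": the same for the moment, N m; "width": finger opening in m.
Only numpy, scipy, OpenCV 4.12 (cv2) and the standard library are available. Lean on these libraries where they do the work, as an engineer would, in place of code of your own. Each camera call takes 0.05 s, during which the arm holds its last target. There are 200 camera calls.

TASK

Take the longest of the three small wooden cases out of the slotted stand and lower it, without dropping it, into the open top tier of the white three-tier box, so that it stands upright on the floor between the two low ribs. Then lower the white lid onto the box until it is fully home and fold the white clip flap on the box's front right down over the lid. Leave the short cases and everything else on the dressing table where they are.

Things in the scene. Friction and masses are not known exactly. Their poses are not given: they have to be found in the camera images.
- box: White plastic three-tier box, fixed to the table. 110 mm along its x, 74 mm along its y, 156 mm high to the rim; origin under its centre, z up. Its front is the -x face. Only the top tier is open: inside 102 mm (x) by 66 mm (y), 50 mm deep, walls 4 mm.
- box_floor (a point): Centre of the top tier's inner floor, 106 mm above the table (axes as the box): the case's origin belongs here. Two ribs 6 mm high, 4 mm thick run along y over the whole floor at x = -19 and +19 mm, 34 mm clear between them. The case fits only with its length along the box's y: 4 mm free at each end, so no room for fingers there, but 37 mm beside each long side.
- box_seat (a point): Point on the box's axis 148 mm above the table, 8 mm below the rim: the lid's origin is here when the lid is fully home.
- flap_hinge (a point): Middle of the clip flap's hinge line, on the front of the box, 68 mm from the box's axis along -x and 165 mm above the table; the hinge runs along the box's y. Two lugs beside it reach 169 mm high.
- flap_tip (a point): Middle of the clip flap's free edge, 45 mm from the hinge. The flap is a white plate 45 mm long, 40 mm wide (along the hinge), 5 mm thick.
- flap (a joint): Angle of the clip flap: 0 = down flat, pointing to the box's +x, 1.5 mm over the seated lid; 1.57 = straight up; more = leaning out to the front (at most 2.4). It stays where it is left.
- lid: White plastic lid, loose, lying on the table right way up. A round-edged plug 96 mm (x) by 60 mm (y), 8 mm deep, fits the box's mouth with 3 mm to spare on each side; above it a plate 116 x 80 x 5 mm; on top of that a central ridge handle 14 mm thick (x), 36 mm long (y), 22 mm high. Whole height 35 mm. Origin: centre of the plug's underside, z up. It fits either way round.
- stand: Light wooden slotted stand, fixed to the table: base 40 mm (x) by 128 mm (y), 6 mm thick, with four walls 8 mm thick, 40 mm long (x), rising to 42 mm above the table, at y = -60, -20, 20 and 60 mm, leaving three slots 32 mm wide, open at both ends. Origin under its centre.
- long_case: The longest wooden case: 58 mm (x) by 28 mm (y) by 34 mm high, origin under its centre, z up. It stands in one of the three slots with its length along the slot, top 40 mm above the table, lower than the walls; its ends stick out 9 mm, so there it can be gripped only by its ends.
- short_case_1: A short wooden case, 42 x 28 x 34 mm, in another slot; leave alone.
- short_case_2: The other short wooden case, 42 x 28 x 34 mm, in the remaining slot; leave alone.
- bangle: Gold-toned steel bangle lying flat, 68 mm across, 8 mm high; leave alone. Origin under its centre.
- roller: Purple hard silicone hair roller standing on end, 36 mm across, 60 mm high; leave alone.
- paperweight: Round glass paperweight, 64 mm across, 39 mm high; leave alone.
- jar: White cream jar, 54 mm across, 45 mm high; leave alone.
- perfume: Amber glass perfume bottle, 38 mm across, 100 mm high; leave alone.
Not all that is in view belongs to the job. What is shaped like the box but blue is not meant.

How it is judged:
On the way, in this order (a step that is already met when the one before it is completed fails the run):
1. the long case stands on the floor of the top tier between the ribs, let go (x of long_case in the frame of box_floor between -0.008 and 0.008 m and y of long_case in the frame of box_floor between -0.009 and 0.009 m and z of long_case in the frame of box_floor between -0.003 and 0.003 m and angle between long_case's own z axis and vertical below 0.1 rad and angle between the x axis of long_case and the y axis of box, either way round below 0.2 rad and contact force between long_case and the fingers below 0.05 N), for 0.2 s.
2. the lid is fully home on the box with the case inside (x of long_case in the frame of box_floor between -0.008 and 0.008 m and y of long_case in the frame of box_floor between -0.009 and 0.009 m and z of long_case in the frame of box_floor between -0.003 and 0.003 m and angle between long_case's own z axis and vertical below 0.1 rad and angle between the x axis of long_case and the y axis of box, either way round below 0.2 rad and z of lid in the frame of box_seat between -0.003 and 0.003 m and horizontal distance between lid and box_seat below 0.006 m and angle between lid's own z axis and vertical below 0.05 rad and angle between the x axis of lid and the x axis of box, either way round below 0.1 rad), for 0.2 s.
At the end, for the whole second after the job is handed in: Case upright on the tier's floor (3 mm in height, 8 mm across, 9 mm along, 0.2 rad turn, 0.1 rad tilt); lid home (3 mm in height, 6 mm sideways, 0.05 rad tilt, 0.1 rad turn); flap below 0.12 rad; case and lid let go and at rest (all of step 2 and value of joint flap below 0.12 rad and contact force between each of long_case, lid and the fingers below 0.05 N and linear speed of each of long_case, lid below 0.02 m/s); the robot touches nothing.
It fails at once if a short case or another bystander is shifted by more than 15 mm or tipped over 0.5 rad (distance of any of short_case_1, short_case_2, bangle, roller, paperweight, jar, perfume from where it was at the start of the episode above 0.015 m or angle between any of short_case_1, short_case_2, bangle, roller, paperweight, jar, perfume's own z axis and vertical above 0.5 rad).
It fails at once if the case is dropped into the box (faster than 0.45 m/s inside it) (horizontal distance between long_case and box_floor below 0.03 m and z of long_case in the frame of box_floor below 0.05 m and linear speed of long_case above 0.45 m/s).
It fails at once if the lid is dropped onto the box (faster than 0.5 m/s in the last 30 mm) (horizontal distance between lid and box_seat below 0.03 m and z of lid in the frame of box_seat below 0.03 m and linear speed of lid above 0.5 m/s).
It also fails if it takes over 72 s, if anything falls off the work surface, if the arm or the gripper's body presses on something with over 40 N, if the wrist force passes 120 N, or if a joint passes its speed limit or range.

## Working session

There is one attempt and no reset: what is moved stays moved. The work goes in short steps, Python scripts to look and compute and a tool call to move; the robot and the scene stay as the last step left them, time stands still between calls to the robot, and variables do not carry over. Pictures are saved under pics/ and viewed, about 8 in all and at most 12, crops included, and the job is handed in when it is done.

Besides the shell and the picture viewer there is one more tool, called after "Call:" as name(argument=value, ...), one argument or row to a line, values as JSON. move_arm: Moves the arm, as the interface text tells. Its arguments: {"type":"object","properties":{"targets":{"type":"array"}},"required":["targets"]}

```bash
mkdir -p pics; python3 - <<'E'
from bench import status, viewer
import cv2,numpy as np
np.set_printoptions(precision=4,suppress=True)
o=status.get_obs();print(o['time'],o['tool_pos'],o['ee_rot'],o['width'],o['wrist_force'])
for n in ['scene','side','wrist']:
    m=viewer.camera_model(n);print(n,m)
    im=viewer.snapshot(n);cv2.imwrite(f'pics/{n}0.png',im[:,:,::-1])
E
```

```text
0.0 [0.1862 0.5169 0.1722] [-3.1395 -0.0002  2.7958] 0.09422206871430966 [ 0.6798 -0.1255 -0.8776]
scene {'K': array([[465.0908,   0.    , 318.2553],
       [  0.    , 465.0908, 232.827 ],
       [  0.    ,   0.    ,   1.    ]]), 'xyz': array([ 0.9751, -0.5389,  0.7249]), 'attitude': array([0.8705, 0.0187, 0.6457])}
side {'K': array([[508.066 ,   0.    , 317.9321],
       [  0.    , 508.066 , 240.9019],
       [  0.    ,   0.    ,   1.    ]]), 'xyz': array([ 0.3412, -0.6079,  0.9965]), 'attitude': array([ 0.6483,  0.0026, -0.3329])}
wrist {'K': array([[371.6483,   0.    , 312.1989],
       [  0.    , 371.6483, 237.0492],
       [  0.    ,   0.    ,   1.    ]]), 'T_tool_cam': array([[-0.0001,  0.9694,  0.2457,  0.0708],
       [ 1.    , -0.    ,  0.0008, -0.0002],
       [ 0.0007,  0.2457, -0.9694, -0.2116],
       [ 0.    ,  0.    ,  0.    ,  1.    ]])}
```

View pics/scene0.png

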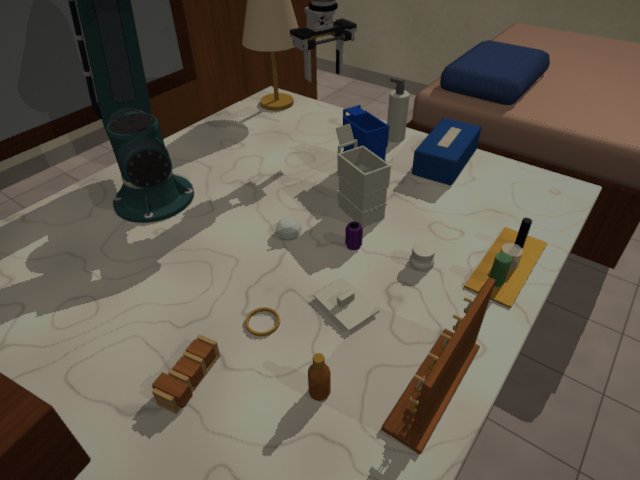

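View pics/side0.png

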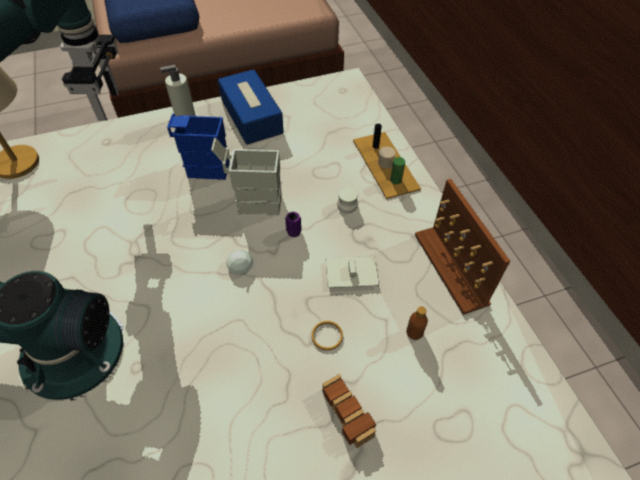

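The white box is at scene (362,185) and side (256,180). The blue look-alike is at side (200,148), so not that one. The lid is at side (352,273) and the stand at scene (187,372) / side (350,410). The nearest case (scene (172,388), side (358,428)) looks longest. I'll confirm that in one enlarged sheet.

```bash
python3 - <<'E'
import cv2,numpy as np
def c(n,u,v,w,h,s):
    im=cv2.imread(f'pics/{n}0.png')[v:v+h,u:u+w]; im=cv2.resize(im,None,fx=s,fy=s,interpolation=cv2.INTER_CUBIC)
    for k in range(0,w,10):
        cv2.line(im,(int(k*s),0),(int(k*s),8 if (u+k)%50 else 20),(0,0,255),1)
    for k in range(0,h,10):
        cv2.line(im,(0,int(k*s)),(8 if (v+k)%50 else 20,int(k*s)),(0,0,255),1)
    cv2.putText(im,f'{n} {u},{v}',(20,295),0,.5,(0,0,255),1);return im
# 266x300 each, scale 3 -> 88x100
S=3
t=[c('scene',140,325,88,100,S),c('scene',320,125,88,100,S),c('scene',305,260,88,100,S),c('side',310,365,88,100,S),c('side',205,130,88,100,S),c('side',310,230,88,100,S)]
cv2.imwrite('pics/sheet.png',np.vstack([np.hstack(t[:3]),np.hstack(t[3:])]))
E
```

```text
(no output)
```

View pics/sheet.png

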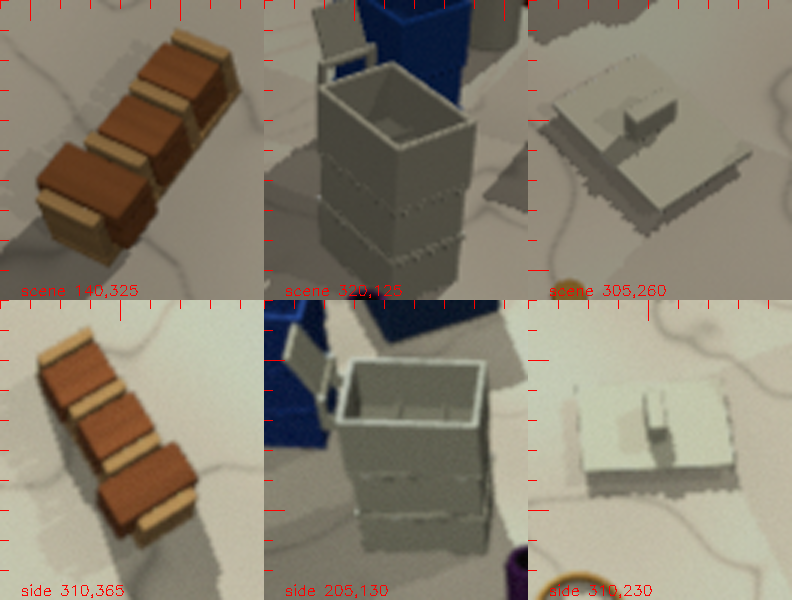

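Sheet: the near case in the stand is clearly the longest, with its ends overhanging the walls (scene ≈(172,386), side ≈(358,429)). The other two are shorter than the slot. The white box's flap stands up on its left (-x) side. The lid lies with its handle ridge along y. Now I'll fit poses to the corners in both views.

```bash
cat > h.py <<'E'
import numpy as np
from scipy.spatial.transform import Rotation as R
from scipy.optimize import least_squares
from bench import status, viewer
np.set_printoptions(precision=4,suppress=True)
M={n:viewer.camera_model(n) for n in ['scene','side','wrist']}
def proj(n,P):
    m=M[n];p=(np.asarray(P)-m['xyz'])@R.from_euler('xyz',m['attitude']).as_matrix()
    q=np.c_[p[:,0],-p[:,1],-p[:,2]]@m['K'].T
    return q[:,:2]/q[:,2:]
def wpose(o):
    T=np.eye(4);T[:3,:3]=R.from_euler('xyz',o['ee_rot']).as_matrix();T[:3,3]=o['tool_pos'];return T@M['wrist']['T_tool_cam']
def wproj(T,P):
    p=(np.asarray(P)-T[:3,3])@T[:3,:3];d=np.c_[p[:,0],-p[:,1],-p[:,2]]
    r=np.hypot(d[:,0],d[:,1]);th=np.arctan2(r,d[:,2]);K=M['wrist']['K']
    return np.c_[K[0,2]+K[0,0]*th*d[:,0]/r,K[1,2]+K[0,0]*th*d[:,1]/r]
def wray(T,uv,z):  # pixel -> world point on plane z
    K=M['wrist']['K'];a=(np.atleast_2d(uv)-K[:2,2]);r=np.linalg.norm(a,axis=1)[:,None];th=r/K[0,0]
    d=np.c_[np.sin(th)*a/r,np.cos(th)]*[1,-1,-1]@T[:3,:3].T
    return T[:3,3]+d*((z-T[2,3])/d[:,2])[:,None]
def rect(p,L,W):  # corners order: (-,-),(-,+),(+,+),(+,-)
    c=np.array([[-L,-W],[-L,W],[L,W],[L,-W]])/2
    a=p[3];return np.c_[c@np.array([[np.cos(a),np.sin(a)],[-np.sin(a),np.cos(a)]])+p[:2],np.full(4,p[2])]
E
python3 - <<'E'
from h import *
def fit(name,L,W,sc,si,x0):
    f=lambda p:np.r_[proj('scene',rect(p,L,W))-sc,proj('side',rect(p,L,W))-si].ravel()
    s=least_squares(f,x0,loss='soft_l1');print(name,s.x,'res px',abs(s.fun).round(1))
A=lambda l,u,v,X,Y:np.array(l)/3+[u-X/3,v-Y/3]
fit('box',.110,.074,A([(322,88),(393,64),(474,124),(400,150)],320,125,264,0),A([(338,424),(348,362),(487,360),(481,422)],205,130,264,300),[.3,.3,.15,0])
fit('lid',.116,.080,A([(553,104),(636,56),(752,152),(658,212)],305,260,528,0),A([(588,470),(577,382),(728,378),(735,462)],310,230,528,300),[.4,.1,.01,0])
fit('case',.058,.028,A([(41,178),(70,144),(150,183),(118,220)],140,325,0,0),A([(112,525),(98,487),(183,445),(196,482)],310,365,0,300),[.4,-.3,.04,.3])
E
```

```text
box [ 0.485   0.273   0.1511 -0.3577] res px [1.4 0.3 0.1 0.5 1.6 0.7 0.4 0.6 0.  0.1 0.6 1.1 0.3 0.2 0.5 1.5]
lid [ 0.6309 -0.0121  0.011  -0.2818] res px [0.6 0.1 1.9 1.2 0.2 0.1 0.5 0.2 0.7 0.3 0.8 1.  0.9 0.2 1.  0.7]
case [ 0.5078 -0.3505  0.0303  0.1453] res px [1.3 0.6 0.7 0.9 0.1 0.3 0.6 1.5 1.3 0.2 1.4 0.9 3.  1.2 0.3 0.2]
```

```bash
cat >> h.py <<'E'
def go(x,y,z,yaw,o=None,roll=np.pi):  # numbers for a move: shift mm along tool axes, turn deg
    o=o or status.get_obs();A=R.from_euler('xyz',o['ee_rot']);B=R.from_euler('xyz',[roll,0,yaw])
    print('shift mm',(A.inv().apply(np.array([x,y,z])-o['tool_pos'])*1e3).round(1),'turn deg',(A.inv()*B).as_rotvec(degrees=True).round(1))
def tri(sc,si,g=(.5,0,.05)):
    s=least_squares(lambda p:np.r_[proj('scene',[p])[0]-sc,proj('side',[p])[0]-si],g);return s.x,np.abs(s.fun).max().round(1)
E
python3 - <<'E'
from h import *
for n,a,b in [('bangle',(262,321),(327,336)),('roller top',(354,226),(293,215)),('pw',(288,228),(238,262)),('jar top',(423,249),(347,198)),('perf cap',(319,357),(422,309)),
  ('bluebox corner',(0,0),(0,0))][:5]: print(n,*tri(a,b))
a=-.358;bx=np.array([.485,.273,0])
for th in [1.4,1.6,1.8,2.0,2.2,2.4]:
    P=[[-.068+.045*np.cos(th),s*.02,.165+.045*np.sin(th)] for s in(-1,1)]
    P=np.array(P)@R.from_euler('z',a).as_matrix().T+bx
    s=(proj('scene',P)-[320,125])*3+[264,0];q=(proj('side',P)-[205,130])*3+[264,300]
    print(th,s.round().tolist(),q.round().tolist())
go(.508,-.35,.17,1.716)
E
```

```text
bangle [ 0.5198 -0.1426  0.0008] 0.4
roller top [0.5393 0.1558 0.0575] 1.1
pw [0.3841 0.1018 0.0107] 0.0
jar top [0.693  0.1916 0.0359] 1.9
perf cap [ 0.7031 -0.1952  0.0977] 0.1
1.4 [[333.0, 14.0], [374.0, 0.0]] [[323.0, 353.0], [330.0, 317.0]]
1.6 [[326.0, 9.0], [368.0, -5.0]] [[311.0, 352.0], [318.0, 316.0]]
1.8 [[320.0, 6.0], [361.0, -8.0]] [[299.0, 353.0], [307.0, 317.0]]
2.0 [[314.0, 5.0], [355.0, -8.0]] [[289.0, 356.0], [297.0, 320.0]]
2.2 [[308.0, 6.0], [349.0, -7.0]] [[280.0, 360.0], [288.0, 324.0]]
2.4 [[303.0, 10.0], [344.0, -3.0]] [[272.0, 366.0], [280.0, 330.0]]
shift mm [-596.6 -706.6    3.6] turn deg [-0.1  0.  61.9]
```

Call:
move_arm(
  targets=[
    [[-597,-707,4],[0,0,62],1],
    [[-597,-707,4],[0,0,62],1],
    [[-597,-707,4],[0,0,62],1],
    [[-597,-707,4],[0,0,62],1],
    [[-597,-707,4],[0,0,62],1],
    [[-597,-707,4],[0,0,62],1],
    [[-597,-707,4],[0,0,62],1],
    [[-597,-707,4],[0,0,62],1],
    [[-597,-707,4],[0,0,62],1],
    [[-597,-707,4],[0,0,62],1],
    [[-597,-707,4],[0,0,62],1],
    [[-597,-707,4],[0,0,62],1],
    [[-597,-707,4],[0,0,62],1],
    [[-597,-707,4],[0,0,62],1],
    [[-597,-707,4],[0,0,62],1],
    [[-597,-707,4],[0,0,62],1],
    [[-597,-707,4],[0,0,62],1],
    [[-597,-707,4],[0,0,62],1],
  ],
)

```text
time: 2.4
tool_pos: [0.5084, -0.3487, 0.17]
ee_rot: [3.141, 0.0, 1.715]
wrist_force: [0.5, 0.3, -0.7]
width: 0.0944
```

```bash
python3 - <<'E'
from h import *
import cv2,json
o=status.get_obs();print(o['time'],o['tool_pos'],o['ee_rot'],o['width'])
T=wpose(o);np.save('T1.npy',T)
im=viewer.snapshot('wrist')[:,:,::-1].copy();cv2.imwrite('pics/w1raw.png',im)
c=wproj(T,[[.508,-.35,.04]])[0];print(c)
u,v=(c-[133,100]).astype(int).clip(0);print(u,v)
cv2.imwrite('pics/w1.png',cv2.resize(im[v:v+200,u:u+266],None,fx=3,fy=3,interpolation=cv2.INTER_CUBIC))
E
```

```text
2.4 [ 0.5084 -0.3487  0.17  ] [3.141  0.0001 1.715 ] 0.09440768357637301
[311.4464 221.7832]
178 121
```

View pics/w1.png

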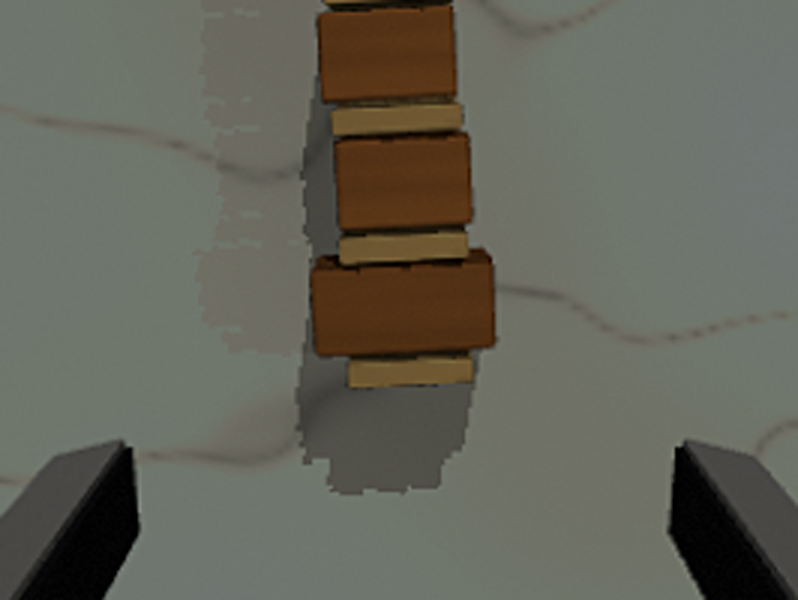

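Wrist view: the long case lies at crop (312–495, 262–356), sticking out beyond the walls at both ends, with the short cases above it. I'll fit it using the wrist and fixed views together.

```bash
python3 - <<'E'
from h import *
T=np.load('T1.npy')
w=np.array([(316,356),(312,266),(492,262),(495,347)])/3+[178,121]
A=lambda l,u,v,X,Y:np.array(l)/3+[u-X/3,v-Y/3]
sc=A([(41,178),(70,144),(150,183),(118,220)],140,325,0,0);si=A([(112,525),(98,487),(183,445),(196,482)],310,365,0,300)
f=lambda p:np.r_[proj('scene',rect(p,.058,.028))-sc,proj('side',rect(p,.058,.028))-si,wproj(T,rect(p,.058,.028))-w].ravel()
s=least_squares(f,[.5,-.35,.04,.14],loss='soft_l1');print(s.x,abs(s.fun).round(1))
for z in(.03,.036,.04):
  P=wray(T,w,z);d=P[3]-P[0]+P[2]-P[1];print(z,P[:,:2].mean(0),np.arctan2(d[1],d[0]),np.linalg.norm(d)/2)
E
```

```text
[ 0.5095 -0.3524  0.0341  0.1672] [2.3 1.1 0.5 0.6 0.5 0.1 0.9 1.5 3.  0.6 0.1 0.4 1.9 1.4 1.7 0.5 0.3 1.6
 0.2 0.2 0.8 0.2 0.  0. ]
0.03 [ 0.5096 -0.3538] 0.18122213110850452 0.058091374266742386
0.036 [ 0.5094 -0.3525] 0.18122213110850469 0.05710005963417624
0.04 [ 0.5093 -0.3517] 0.1812221311085046 0.056439183212465494
```

```bash
python3 - <<'E'
from h import *
go(.5094,-.352,.010,1.75)
E
```

```text
shift mm [ -3.2   0.3 160.2] turn deg [ 0.  0. -2.]
```

Call:
move_arm(
  targets=[
    [[-3,0,50],[0,0,-2],1],
    [[-3,0,100],[0,0,-2],1],
    [[-3,0,135],[0,0,-2],1],
    [[-3,0,160],[0,0,-2],1],
    [[-3,0,160],[0,0,-2],1],
    [[-3,0,160],[0,0,-2],-1],
    [[-3,0,160],[0,0,-2],-1],
    [[-3,0,160],[0,0,-2],-1],
    [[-3,0,160],[0,0,-2],-1],
    [[-3,0,160],[0,0,-2],-1],
    [[-3,0,160],[0,0,-2],-1],
  ],
)

```text
time: 3.82
tool_pos: [0.5089, -0.353, 0.0093]
ee_rot: [3.142, -0.0, 1.749]
wrist_force: [-0.2, -0.3, -0.2]
width: 0.0375
```

```bash
python3 - <<'E'
from h import *
import cv2
o=status.get_obs();print(o['time'],o['tool_pos'],o['width'],o['wrist_force'])
a=viewer.snapshot('wrist')[:,:,::-1];b=viewer.snapshot('side')[:,:,::-1];c=viewer.snapshot('scene')[:,:,::-1]
print(status.get_obs()['width'],wproj(wpose(o),[[.509,-.353,.04]]))
cv2.imwrite('pics/w2.png',np.vstack([np.hstack([cv2.resize(a[130:430,160:460],(400,400)),cv2.resize(b[350:470,290:410],(400,400))])]))
E
```

```text
3.825 [ 0.5089 -0.353   0.0093] 0.0374891471801706 [-0.2012 -0.3048 -0.2298]
0.02526886461376129 [[312.509  283.1631]]
```

View pics/w2.png

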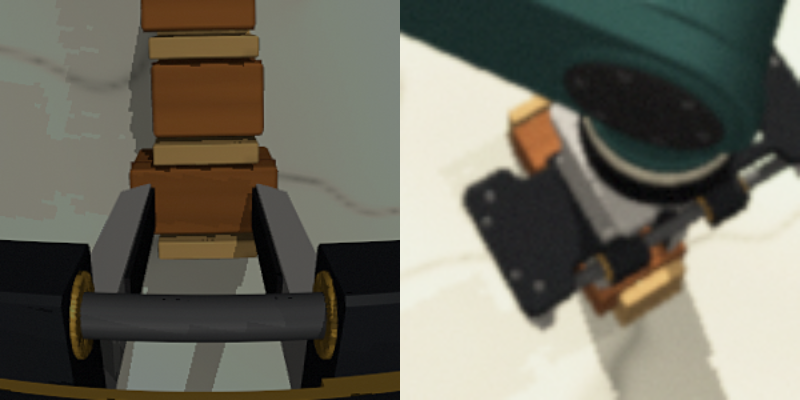

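Width fell below 58 mm, so the fingers did not stop on the case ends. The picture shows the finger tips overlapping the case ends, which doesn't fit the pose I estimated. I'll check before doing anything else.

```bash
python3 - <<'E'
from h import *
import cv2
o=status.get_obs();print(o['time'],o['tool_pos'],o['width'],o['wrist_force'])
T=wpose(o)
print('TCP px',wproj(T,[o['tool_pos'],o['tool_pos']+[0,0,.019],o['tool_pos']+[0,0,.03]]))
a=viewer.snapshot('wrist')[:,:,::-1];c=viewer.snapshot('scene')[:,:,::-1]
print(status.get_obs()['width'])
cv2.imwrite('pics/w3.png',np.hstack([cv2.resize(a[200:380,220:400],(400,400),interpolation=cv2.INTER_CUBIC),cv2.resize(c[320:420,130:230],(400,400),interpolation=cv2.INTER_CUBIC)]))
E
```

```text
3.975 [ 0.5088 -0.353   0.0092] 0.02526886461376129 [0.0845 0.0695 0.1825]
TCP px [[312.235  264.5477]
 [312.2434 275.4481]
 [312.249  282.6723]]
0.017320732748588637
```

View pics/w3.png

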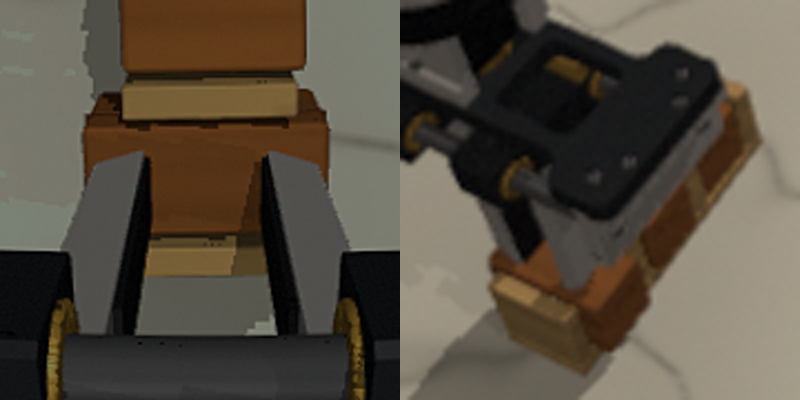

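```bash
python3 - <<'E'
from h import *
from bench import robot
print([(k,getattr(robot,k)) for k in dir(robot) if not k.startswith('_')])
T=np.eye(4)@M['wrist']['T_tool_cam']
im=(np.array([(130,445),(138,530),(675,440),(668,530)])/3+[178,121])
print(im.round())
for z in(0,-.019,-.03,-.036): print(z,wproj(T,[[.008,-.0472,z],[-.008,-.0472,z],[.008,.0472,z],[-.008,.0472,z]]).round().tolist())
E
```

```text
[('IKError', <class 'bench.IKError'>), ('grasp_offset', 0.0188)]
[[221. 269.]
 [224. 298.]
 [403. 268.]
 [401. 298.]]
0 [[234.0, 252.0], [235.0, 276.0], [391.0, 252.0], [389.0, 276.0]]
-0.019 [[227.0, 261.0], [229.0, 288.0], [397.0, 261.0], [395.0, 288.0]]
-0.03 [[223.0, 268.0], [225.0, 296.0], [402.0, 268.0], [400.0, 296.0]]
-0.036 [[220.0, 271.0], [222.0, 300.0], [405.0, 271.0], [402.0, 300.0]]
```

```bash
python3 - <<'E'
from h import *
T=M['wrist']['T_tool_cam'];o=status.get_obs();print(o['width'],o['tool_pos'])
for w in(.0253,.0213):
  for z in(0,-.019,-.03,-.036): print(w,z,wproj(T,[[.008,-w/2,z],[.008,w/2,z]]).round(1).tolist())
E
```

```text
0.017320732748588637 [ 0.5089 -0.353   0.0093]
0.0253 0 [[290.9, 251.8], [333.5, 251.7]]
0.0253 -0.019 [[289.0, 261.6], [335.4, 261.6]]
0.0253 -0.03 [[287.8, 268.2], [336.7, 268.2]]
0.0253 -0.036 [[287.0, 272.1], [337.5, 272.1]]
0.0213 0 [[294.3, 251.8], [330.2, 251.8]]
0.0213 -0.019 [[292.7, 261.7], [331.8, 261.6]]
0.0213 -0.03 [[291.6, 268.2], [332.9, 268.2]]
0.0213 -0.036 [[291.0, 272.1], [333.5, 272.1]]
```

The visible tips sit about 32 mm behind the reported TCP. This matches at two openings, and it explains why the fingers closed just over the case top (tips at z≈0.042) without contact. I'll take the real tip as tool z = −0.032, reopen, and lower in small steps with force checks.

Call:
move_arm(
  targets=[
    [[0,0,-5],[0,0,0],1],
    [[0,0,-5],[0,0,0],1],
    [[0,0,-5],[0,0,0],1],
    [[0,0,-5],[0,0,0],1],
    [[0,0,-5],[0,0,0],1],
    [[0,0,-5],[0,0,0],1],
    [[0,0,-5],[0,0,0],1],
    [[0,0,5],[0,0,0],1],
    [[0,0,10],[0,0,0],1],
    [[0,0,14],[0,0,0],1],
    [[0,0,14],[0,0,0],1],
  ],
)

```text
time: 5.45
tool_pos: [0.5085, -0.3527, -0.0054]
ee_rot: [-3.141, -0.001, 1.749]
wrist_force: [-0.1, -0.2, 0.0]
width: 0.0938
```

The TCP reads −5 mm with zero force, so the tips are indeed shorter than stated. Lowering 12 mm more, then gripping.

Call:
move_arm(
  targets=[
    [[0,0,6],[0,0,0],1],
    [[0,0,12],[0,0,0],1],
    [[0,0,12],[0,0,0],-1],
    [[0,0,12],[0,0,0],-1],
    [[0,0,12],[0,0,0],-1],
    [[0,0,12],[0,0,0],-1],
    [[0,0,12],[0,0,0],-1],
    [[0,0,12],[0,0,0],-1],
  ],
)

```text
time: 6.45
tool_pos: [0.5091, -0.3531, -0.0164]
ee_rot: [3.141, 0.0, 1.749]
wrist_force: [0.3, -0.1, 0.2]
width: 0.0582
```

Gripped: width 58.2 mm, as it must be. Lift and carry it to a free spot to regrip across its width.

```bash
python3 - <<'E'
from h import *
go(.38,-.25,-.0164,1.749)
E
```

```text
shift mm [ 124.3 -108.8   -0.1] turn deg [ 0.  0. -0.]
```

Call:
move_arm(
  targets=[
    [[0,0,-20],[0,0,0],-1],
    [[0,0,-65],[0,0,0],-1],
    [[0,0,-70],[0,0,0],-1],
    [[0,-55,-70],[0,0,0],-1],
    [[62,-109,-70],[0,0,0],-1],
    [[124,-109,-70],[0,0,0],-1],
    [[124,-109,-70],[0,0,0],-1],
    [[124,-109,-40],[0,0,0],-1],
    [[124,-109,-15],[0,0,0],-1],
    [[124,-109,-3],[0,0,0],-1],
    [[124,-109,3],[0,0,0],-1],
    [[124,-109,5],[0,0,0],-1],
    [[124,-109,5],[0,0,0],-1],
  ],
)

```text
time: 8.07
tool_pos: [0.3802, -0.2507, -0.021]
ee_rot: [3.141, 0.001, 1.749]
wrist_force: [-0.1, 0.5, -0.2]
width: 0.058
```

Call:
move_arm(
  targets=[
    [[0,0,0],[0,0,0],0.6],
    [[0,0,0],[0,0,0],0.6],
    [[0,0,0],[0,0,0],0.6],
    [[0,0,-25],[0,0,10],0.6],
    [[0,0,-55],[0,0,20],0.4],
    [[0,0,-55],[0,0,90],0.2],
    [[0,0,-55],[0,0,90],0.2],
    [[0,0,-55],[0,0,90],0.2],
    [[0,0,-55],[0,0,90],0.2],
    [[0,0,-55],[0,0,90],0.2],
    [[0,0,-55],[0,0,90],0.2],
    [[0,0,-55],[0,0,90],0.2],
    [[0,0,-55],[0,0,90],0.2],
    [[0,0,-55],[0,0,90],0.2],
  ],
)

```text
time: 9.82
tool_pos: [0.3797, -0.2502, 0.0334]
ee_rot: [-3.142, -0.0, 0.179]
wrist_force: [-1.3, -0.7, -0.3]
width: 0.0562
```

```bash
python3 - <<'E'
from h import *
import cv2
o=status.get_obs();print(o['tool_pos'],o['ee_rot'],o['width'])
im=viewer.snapshot('wrist')[:,:,::-1];cv2.imwrite('pics/w4.png',cv2.resize(im[100:440,90:530],(660,510)))
E
```

```text
[ 0.3797 -0.2502  0.0334] [-3.1415 -0.0001  0.1792] 0.056207607334639045
```

View pics/w4.png

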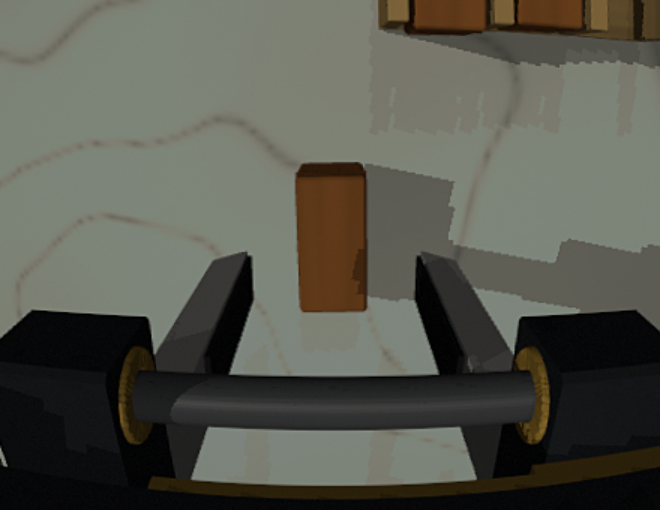

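The case stands upright between the open jaws: top face at picture (297–367, 178–311), i.e. raw centre (311,263). Checking its centre against the TCP.

```bash
python3 - <<'E'
from h import *
o=status.get_obs();T=wpose(o)
P=wray(T,np.array([(298,311),(297,178),(366,177),(367,311)])/1.5+[90,100],.034)
A=R.from_euler('xyz',o['ee_rot']);print((A.inv().apply(P-o['tool_pos'])*1e3).round(1), (A.inv().apply(P.mean(0)-o['tool_pos'])*1e3).round(1))
E
```

```text
[[-27.6 -14.3  -0.6]
 [ 28.5 -13.7  -0.6]
 [ 28.9  13.   -0.6]
 [-27.7  14.4  -0.6]] [ 0.5 -0.2 -0.6]
```

Centred within 0.5 mm. Descend and grip across the width.

Call:
move_arm(
  targets=[
    [[0,0,30],[0,0,0],0.2],
    [[0,0,42],[0,0,0],0.2],
    [[0,0,47],[0,0,0],0.2],
    [[0,0,47],[0,0,0],-1],
    [[0,0,47],[0,0,0],-1],
    [[0,0,47],[0,0,0],-1],
    [[0,0,47],[0,0,0],-1],
    [[0,0,47],[0,0,0],-1],
  ],
)

```text
time: 10.88
tool_pos: [0.3801, -0.2505, -0.013]
ee_rot: [3.141, -0.001, 0.178]
wrist_force: [-1.1, 0.7, 3.3]
width: 0.0277
```

```bash
python3 - <<'E'
from h import *
go(.485,.273,.19,1.213)
go(.38,-.25,.19,1.213)
E
```

```text
shift mm [ 196.  -496.6 -203.2] turn deg [  0.1  -0.  -59.3]
shift mm [   0.1   -0.4 -203. ] turn deg [  0.1  -0.  -59.3]
```

Call:
move_arm(
  targets=[
    [[0,0,-50],[0,0,0],-1],
    [[0,0,-112],[0,0,0],-1],
    [[0,0,-170],[0,0,-5],-1],
    [[0,0,-218],[0,0,-10],-1],
    [[196,-497,-218],[0,0,-59],-1],
    [[196,-497,-218],[0,0,-59],-1],
    [[196,-497,-218],[0,0,-59],-1],
    [[196,-497,-218],[0,0,-59],-1],
    [[196,-497,-218],[0,0,-59],-1],
    [[196,-497,-218],[0,0,-59],-1],
    [[196,-497,-218],[0,0,-59],-1],
    [[196,-497,-218],[0,0,-59],-1],
    [[196,-497,-218],[0,0,-59],-1],
    [[196,-497,-218],[0,0,-59],-1],
    [[196,-497,-218],[0,0,-59],-1],
  ],
)

```text
time: 12.75
tool_pos: [0.4845, 0.2729, 0.2039]
ee_rot: [-3.141, 0.001, 1.207]
wrist_force: [-0.2, 0.2, -0.6]
width: 0.0278
```

```bash
python3 - <<'E'
from h import *
import cv2
o=status.get_obs();print(o['time'],o['tool_pos'],o['ee_rot'],o['width']);T=wpose(o);np.save('T5.npy',T)
im=viewer.snapshot('wrist')[:,:,::-1];cv2.imwrite('pics/w5raw.png',im)
print(((wproj(T,rect([.485,.273,.156,-.358],.11,.074))-[100,80])*1.9).round())
cv2.imwrite('pics/w5.png',cv2.resize(im[80:390,100:520],None,fx=1.9,fy=1.9,interpolation=cv2.INTER_CUBIC))
E
```

```text
12.75 [0.4845 0.2729 0.2039] [-3.1412  0.0012  1.2073] 0.0277707530245003
[[267. 399.]
 [257. 215.]
 [550. 214.]
 [541. 398.]]
```

View pics/w5.png

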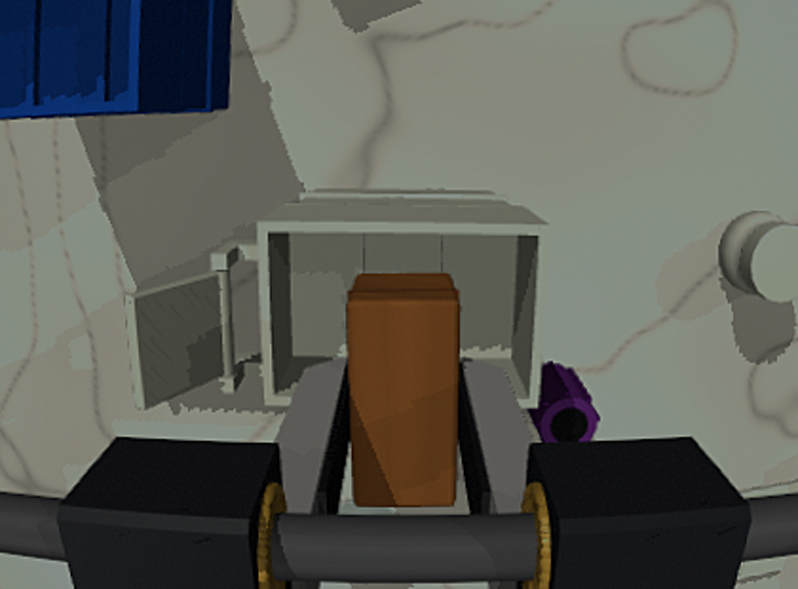

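Wrist view: the white box's rim corners are at (258,221), (547,223), (538,406), (267,407). Flap is at left (130–240), and the case is held above. I'll refine the box pose using these.

```bash
python3 - <<'E'
from h import *
T=np.load('T5.npy');w=np.array([(267,407),(258,221),(547,223),(538,406)])/1.9+[100,80]
s=least_squares(lambda p:(wproj(T,rect(np.r_[p[:2],.156,p[2]],.11,.074))-w).ravel(),[.485,.273,-.358]);print(s.x,s.fun.round(1))
s4=least_squares(lambda p:(wproj(T,rect(p,.11,.074))-w).ravel(),[.485,.273,.156,-.358]);print(s4.x)
A=lambda l,u,v,X,Y:np.array(l)/3+[u-X/3,v-Y/3]
sc=A([(322,88),(393,64),(474,124),(400,150)],320,125,264,0);si=A([(338,424),(348,362),(487,360),(481,422)],205,130,264,300)
s5=least_squares(lambda p:np.r_[wproj(T,rect(p,.11,.074))-w,proj('scene',rect(p,.11,.074))-sc,proj('side',rect(p,.11,.074))-si].ravel(),[.485,.273,.156,-.358]);print(s5.x)
x,y,a=s.x
go(x,y,.093,a+np.pi/2)
E
```

```text
[ 0.4834  0.2703 -0.3653] [-0.6 -0.7 -0.9  0.8  1.1 -0.   0.5  0. ]
[ 0.4833  0.27    0.1546 -0.3653]
[ 0.4836  0.2699  0.1539 -0.3642]
shift mm [ -2.5  -0.3 111.3] turn deg [-0.   0.   0.1]
```

Call:
move_arm(
  targets=[
    [[-2,0,0],[0,0,0],-1],
    [[-2,0,25],[0,0,0],-1],
    [[-2,0,45],[0,0,0],-1],
    [[-2,0,60],[0,0,0],-1],
    [[-2,0,72],[0,0,0],-1],
    [[-2,0,84],[0,0,0],-1],
    [[-2,0,94],[0,0,0],-1],
    [[-2,0,102],[0,0,0],-1],
    [[-2,0,102],[0,0,0],-1],
  ],
)

```text
time: 13.92
tool_pos: [0.4835, 0.2716, 0.1016]
ee_rot: [-3.141, 0.001, 1.208]
wrist_force: [-0.3, -0.8, -1.2]
width: 0.0278
```

Call:
move_arm(
  targets=[
    [[-1,0,4],[0,0,0],-1],
    [[-1,0,7],[0,0,0],-1],
    [[-1,0,9],[0,0,0],-1],
    [[-1,0,9],[0,0,0],-1],
  ],
)

```text
time: 14.42
tool_pos: [0.4836, 0.2708, 0.0933]
ee_rot: [-3.142, -0.0, 1.208]
wrist_force: [0.8, 1.2, -0.4]
width: 0.0277
```

Call:
move_arm(
  targets=[
    [[0,0,1],[0,0,0],-1],
    [[0,0,2],[0,0,0],-1],
    [[0,0,2],[0,0,0],-1],
  ],
)

```text
time: 14.8
tool_pos: [0.4838, 0.2709, 0.0931]
ee_rot: [3.141, -0.001, 1.208]
wrist_force: [-2.1, -1.5, 5.8]
width: 0.0278
```

Floor contact felt (5.8 N). Release and rise.

Call:
move_arm(
  targets=[
    [[0,0,0],[0,0,0],-0.1],
    [[0,0,0],[0,0,0],-0.1],
    [[0,0,0],[0,0,0],-0.1],
    [[0,0,0],[0,0,0],-0.1],
    [[0,0,-10],[0,0,0],-0.1],
    [[0,0,-30],[0,0,0],-0.1],
    [[0,0,-60],[0,0,0],-0.1],
    [[0,0,-110],[0,0,0],-0.1],
    [[0,0,-130],[0,0,0],-0.1],
    [[0,0,-130],[0,0,0],-0.1],
  ],
)

```text
time: 16.05
tool_pos: [0.4848, 0.2713, 0.2245]
ee_rot: [3.137, -0.004, 1.208]
wrist_force: [0.1, -0.6, -0.2]
width: 0.0426
```

```bash
python3 - <<'E'
from h import *
import cv2
o=status.get_obs();print(o['time'],o['tool_pos'],o['width']);T=wpose(o);np.save('T6.npy',T)
cv2.imwrite('pics/w6raw.png',viewer.snapshot('wrist')[:,:,::-1])
go(.631,-.012,.13,-.282+np.pi/2)
E
```

```text
16.05 [0.4848 0.2713 0.2245] 0.04255208650051172
shift mm [-212.4  237.8   92.3] turn deg [ 0.1 -0.1 -4.7]
```

Call:
move_arm(
  targets=[
    [[-212,238,0],[0,0,-5],0.0],
    [[-212,238,0],[0,0,-5],0.0],
    [[-212,238,0],[0,0,-5],0.0],
    [[-212,238,40],[0,0,-5],0.0],
    [[-212,238,92],[0,0,-5],0.0],
    [[-212,238,92],[0,0,-5],0.0],
    [[-212,238,92],[0,0,-5],0.0],
    [[-212,238,92],[0,0,-5],0.0],
    [[-212,238,92],[0,0,-5],0.0],
  ],
)

```text
time: 17.23
tool_pos: [0.6313, -0.0107, 0.1314]
ee_rot: [3.139, -0.001, 1.297]
wrist_force: [0.0, -0.2, -0.0]
width: 0.0468
```

```bash
python3 - <<'E'
from h import *
import cv2
o=status.get_obs();print(o['time'],o['tool_pos'],o['ee_rot'],o['width']);T=wpose(o);np.save('T7.npy',T)
im=viewer.snapshot('wrist')[:,:,::-1];cv2.imwrite('pics/w7raw.png',im)
b=cv2.imread('pics/w6raw.png')
f=lambda i,u,v:cv2.resize(i[v:v+300,u:u+200],None,fx=2,fy=2,interpolation=cv2.INTER_CUBIC)
print(wproj(T,rect([.631,-.012,.013,-.282],.116,.08)),wproj(np.load('T6.npy'),rect([.4835,.27,.156,-.365],.11,.074)))
cv2.imwrite('pics/w7.png',np.hstack([f(b,212,120),f(im,212,100)]))
E
```

```text
17.225 [ 0.6313 -0.0107  0.1314] [ 3.1386 -0.0009  1.2965] 0.04678585702190795
[[249.9171 265.9047]
 [247.2982 180.9879]
 [376.4783 181.9031]
 [372.6135 266.6559]] [[243.1213 283.0837]
 [238.9576 192.4152]
 [382.1957 192.5102]
 [377.93   283.099 ]]
```

View pics/w7.png

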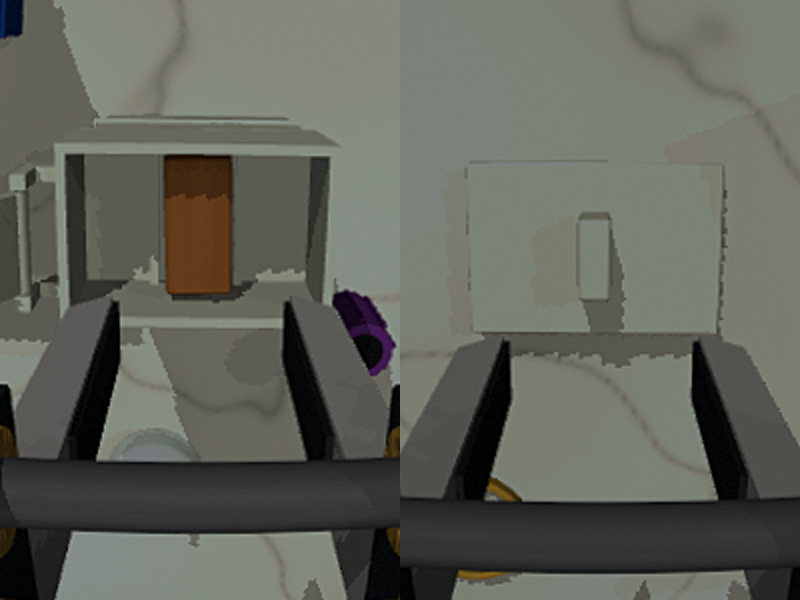

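Left: the case stands upright on the floor between the ribs, fingers clear. Right: lid plate corners at (469,162), (722,163), (717,333), (474,332) and handle top at (579–609, 219–300). I'll fit the lid and also check the case in the box.

```bash
python3 - <<'E'
from h import *
T=np.load('T7.npy');c=lambda l:(np.array(l)-[400,0])/2+[212,100]
w=c([(474,332),(469,162),(722,163),(717,333)]);h=c([(580,299),(579,219),(609,219),(608,300)])
s=least_squares(lambda p:np.r_[wproj(T,rect(np.r_[p[:2],.013,p[2]],.116,.08))-w,wproj(T,rect(np.r_[p[:2],.035,p[2]],.014,.036))-h].ravel(),[.63,-.01,-.28]);print('lid',s.x,abs(s.fun).max())
T6=np.load('T6.npy');w6=np.array([(167,293),(165,197),(232,197),(232,293)])/2+[212,120]
P=wray(T6,w6,.14);print('case in box px->',R.from_euler('z',.365).apply(P-[.4835,.27,.106]))
x,y,a=s.x;print(s.x);go(x,y,-.012,a+np.pi/2)
E
```

```text
lid [ 0.6291 -0.0112 -0.2783] 1.573762649221436
case in box px-> [[-0.0126 -0.0278  0.034 ]
 [-0.013   0.0133  0.034 ]
 [ 0.0142  0.0133  0.034 ]
 [ 0.0147 -0.0278  0.034 ]]
[ 0.6291 -0.0112 -0.2783]
shift mm [ -1.3  -2.5 143.5] turn deg [ 0.2 -0.1  0.2]
```

Call:
move_arm(
  targets=[
    [[-1,-2,50],[0,0,0],0.0],
    [[-1,-2,100],[0,0,0],0.0],
    [[-1,-2,130],[0,0,0],0.0],
    [[-1,-2,144],[0,0,0],0.0],
    [[-1,-2,144],[0,0,0],0.0],
    [[-1,-2,144],[0,0,0],-1],
    [[-1,-2,144],[0,0,0],-1],
    [[-1,-2,144],[0,0,0],-1],
    [[-1,-2,144],[0,0,0],-1],
    [[-1,-2,144],[0,0,0],-1],
  ],
)

```text
time: 18.52
tool_pos: [0.6288, -0.0124, -0.014]
ee_rot: [3.141, -0.0, 1.295]
wrist_force: [0.2, 0.9, 3.4]
width: 0.0139
```

```bash
python3 - <<'E'
from h import *
o=status.get_obs();z=o['tool_pos'][2];print(z,o['width'],o['wrist_force'])
# box frame centre (.4835,.270), yaw -.365 ; lid along-ridge offset from TCP kept
a=-.278;ly=np.array([-np.sin(a),np.cos(a)]);e=(np.array([.6291,-.0112])-o['tool_pos'][:2])@ly;print('ridge offset',e)
b=-.365;by=np.array([-np.sin(b),np.cos(b)]);t=np.array([.4835,.27])-e*by
go(*t,z+.240,b+np.pi/2);go(*t,z+.148,b+np.pi/2)
E
```

```text
-0.013952586916760816 0.013905034325382317 [0.1827 0.8833 3.4069]
ridge offset 0.0012375854184614183
shift mm [ 230.9 -216.8 -240.1] turn deg [ 0.  -0.   5.1]
shift mm [ 230.9 -216.8 -148.1] turn deg [ 0.  -0.   5.1]
```

Call:
move_arm(
  targets=[
    [[0,0,-60],[0,0,0],-1],
    [[0,0,-120],[0,0,0],-1],
    [[0,0,-180],[0,0,0],-1],
    [[0,0,-240],[0,0,0],-1],
    [[60,-55,-245],[0,0,3],-1],
    [[231,-217,-245],[0,0,5],-1],
    [[231,-217,-245],[0,0,5],-1],
    [[231,-217,-245],[0,0,5],-1],
    [[231,-217,-245],[0,0,5],-1],
    [[231,-217,-245],[0,0,5],-1],
    [[231,-217,-245],[0,0,5],-1],
    [[231,-217,-215],[0,0,5],-1],
    [[231,-217,-190],[0,0,5],-1],
    [[231,-217,-175],[0,0,5],-1],
    [[231,-217,-170],[0,0,5],-1],
    [[231,-217,-170],[0,0,5],-1],
  ],
)

```text
time: 20.52
tool_pos: [0.4832, 0.2686, 0.1557]
ee_rot: [3.141, -0.0, 1.207]
wrist_force: [0.1, 0.3, -1.2]
width: 0.014
```

```bash
python3 - <<'E'
from h import *
import cv2
o=status.get_obs();print(o['time'],o['tool_pos'],o['ee_rot'],o['width'],o['wrist_force'])
b=-.365;by=np.array([-np.sin(b),np.cos(b)]);t=np.array([.4835,.27])-.0012*by
go(*t,.134,b+np.pi/2)
T=wpose(o);a=viewer.snapshot('wrist')[:,:,::-1];s=viewer.snapshot('side')[:,:,::-1];cv2.imwrite('pics/w8raw.png',a)
print(wproj(T,rect([.4835,.27,.156,-.365],.11,.074)),wproj(T,rect([.4835,.27,.169,-.365],.116,.08)))
cv2.imwrite('pics/w8.png',np.hstack([cv2.resize(a[120:330,212:412],(400,420)),cv2.resize(s[115:220,200:300],(400,420),interpolation=cv2.INTER_CUBIC)]))
E
```

```text
20.525 [0.4832 0.2686 0.1557] [ 3.1412 -0.0004  1.2067] 0.014016715331509675 [ 0.1346  0.3412 -1.2224]
shift mm [ 0.2 -0.3 21.7] turn deg [ 0. -0.  0.]
[[225.9528 316.5598]
 [217.8293 201.8945]
 [405.2586 201.9747]
 [397.0811 316.6274]] [[217.3198 329.9463]
 [206.713  200.2668]
 [416.3579 200.3562]
 [405.6957 330.0205]]
```

View pics/w8.png

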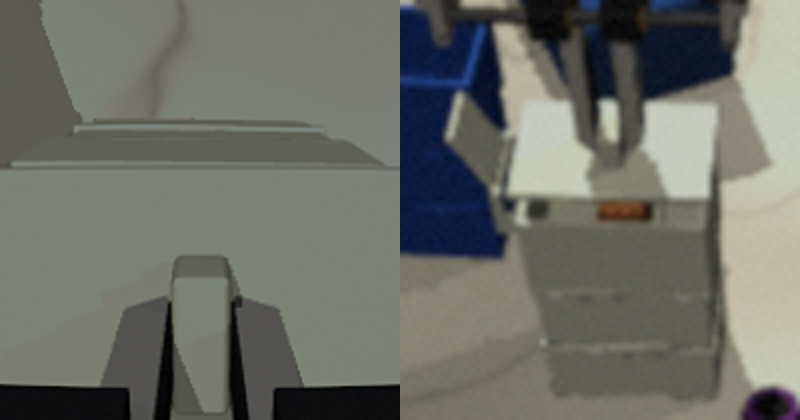

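Lid is level and square over the mouth; the rim edge is at crop row 165, where predicted. Lower slowly.

Call:
move_arm(
  targets=[
    [[0,0,5],[0,0,0],-1],
    [[0,0,10],[0,0,0],-1],
    [[0,0,14],[0,0,0],-1],
    [[0,0,18],[0,0,0],-1],
    [[0,0,20],[0,0,0],-1],
    [[0,0,21],[0,0,0],-1],
    [[0,0,21],[0,0,0],-1],
  ],
)

```text
time: 21.5
tool_pos: [0.4828, 0.269, 0.1344]
ee_rot: [3.142, -0.0, 1.208]
wrist_force: [0.1, -0.5, -1.3]
width: 0.0141
```

Call:
move_arm(
  targets=[
    [[0,0,1],[0,0,0],-1],
    [[0,0,2],[0,0,0],-1],
    [[0,0,2],[0,0,0],-1],
  ],
)

```text
time: 21.88
tool_pos: [0.483, 0.2691, 0.134]
ee_rot: [3.14, -0.001, 1.208]
wrist_force: [-2.1, -1.0, 4.6]
width: 0.014
```

Seated (4.6 N up at the expected height). Release, rise, shut the fingers and move out in front of the flap.

Call:
move_arm(
  targets=[
    [[0,0,0],[0,0,0],-0.3],
    [[0,0,0],[0,0,0],-0.3],
    [[0,0,0],[0,0,0],-0.3],
    [[0,0,-10],[0,0,0],-0.3],
    [[0,0,-30],[0,0,0],-0.3],
    [[0,0,-60],[0,0,0],-0.3],
    [[0,0,-95],[0,0,0],-0.5],
    [[0,0,-95],[0,0,0],-1],
    [[0,-60,-95],[0,0,0],-1],
    [[0,-125,-95],[0,0,0],-1],
    [[0,-125,-95],[0,0,0],-1],
    [[0,-125,-95],[0,0,0],-1],
    [[0,-125,-95],[0,0,0],-1],
  ],
)

```text
time: 23.5
tool_pos: [0.3668, 0.3129, 0.2267]
ee_rot: [-3.141, 0.001, 1.206]
wrist_force: [0.8, -0.3, -0.1]
width: 0.0006
```

```bash
python3 - <<'E'
from h import *
import cv2
o=status.get_obs();print(o['time'],o['tool_pos'],o['ee_rot'],o['width'],o['wrist_force'])
print('box frame tcp',R.from_euler('z',.365).apply(o['tool_pos']-[.4835,.27,0]))
T=wpose(o);a=viewer.snapshot('wrist')[:,:,::-1];s=viewer.snapshot('side')[:,:,::-1]
P=R.from_euler('z',-.365).apply([[-.058,-.04,.161],[-.058,.04,.161],[.058,.04,.161],[.058,-.04,.161]])+[.4835,.27,0]
print('lid home px wrist',((wproj(T,P)-[212,120])*2).round().tolist(),'side',((proj('side',P)-[200,115])*4).round().tolist())
cv2.imwrite('pics/w9.png',np.hstack([cv2.resize(a[120:330,212:412],(400,420)),cv2.resize(s[115:220,200:300],(400,420),interpolation=cv2.INTER_CUBIC)]))
E
```

```text
23.5 [0.3668 0.3129 0.2267] [-3.1414  0.001   1.206 ] 0.0006333275847878873 [ 0.8393 -0.2666 -0.1171]
box frame tcp [-0.1243 -0.0016  0.2267]
lid home px wrist [[363.0, 327.0], [374.0, 129.0], [632.0, 139.0], [609.0, 318.0]] side [[109.0, 221.0], [127.0, 126.0], [320.0, 130.0], [309.0, 225.0]]
```

View pics/w9.png

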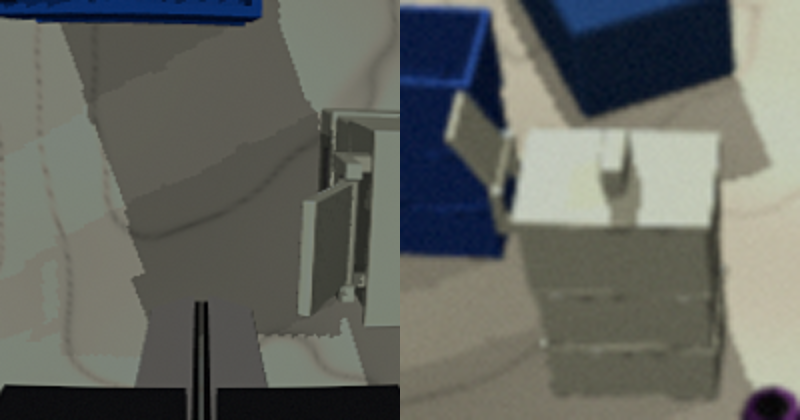

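Lid is home: side-view corners match the prediction within about 2 mm, and the flap is still leaning out, clear of the shut fingers. Now push it over and down.

Call:
move_arm(
  targets=[
    [[0,0,40],[0,0,0],-1],
    [[0,0,70],[0,0,0],-1],
    [[0,10,70],[0,0,0],-1],
    [[0,18,70],[0,0,0],-1],
    [[0,26,70],[0,0,0],-1],
    [[0,34,70],[0,0,0],-1],
    [[0,42,70],[0,0,0],-1],
    [[0,50,70],[0,0,0],-1],
    [[0,57,70],[0,0,0],-1],
    [[0,64,70],[0,0,0],-1],
    [[0,69,73],[0,0,0],-1],
    [[0,74,76],[0,0,0],-1],
    [[0,79,80],[0,0,0],-1],
    [[0,83,84],[0,0,0],-1],
    [[0,84,87],[0,0,0],-1],
    [[0,84,89],[0,0,0],-1],
    [[0,84,89],[0,0,0],-1],
  ],
)

```text
time: 25.72
tool_pos: [0.4443, 0.2835, 0.1383]
ee_rot: [-3.142, 0.0, 1.208]
wrist_force: [0.2, 0.1, -0.1]
width: 0.0005
```

No contact yet; lower 1–2 mm at a time.

Call:
move_arm(
  targets=[
    [[0,0,1],[0,0,0],-1],
    [[0,0,2],[0,0,0],-1],
    [[0,0,3],[0,0,0],-1],
    [[0,0,3],[0,0,0],-1],
  ],
)

```text
time: 26.22
tool_pos: [0.4446, 0.2836, 0.1357]
ee_rot: [3.141, -0.0, 1.208]
wrist_force: [0.4, -0.4, 0.5]
width: 0.0005
```

Call:
move_arm(
  targets=[
    [[0,0,1],[0,0,0],-1],
    [[0,0,2],[0,0,0],-1],
    [[0,0,2],[0,0,0],-1],
  ],
)

```text
time: 26.6
tool_pos: [0.4447, 0.2837, 0.1355]
ee_rot: [3.14, -0.001, 1.208]
wrist_force: [-1.2, -1.6, 6.8]
width: 0.0006
```

Contact of 6.8 N with the tip at ≈0.1675, which is the flat flap's top. Retract and check.

Call:
move_arm(
  targets=[
    [[0,0,-15],[0,0,0],-1],
    [[0,0,-60],[0,0,0],-1],
    [[0,-60,-110],[0,0,0],-1],
    [[0,-120,-120],[0,0,0],-1],
    [[0,-120,-120],[0,0,0],-1],
    [[0,-120,-120],[0,0,0],-1],
  ],
)

```text
time: 27.35
tool_pos: [0.3321, 0.3264, 0.2536]
ee_rot: [3.141, -0.001, 1.209]
wrist_force: [0.5, 0.3, -0.4]
width: 0.0003
```

```bash
python3 - <<'E'
from h import *
import cv2
o=status.get_obs();print(o['time'],o['tool_pos'],o['wrist_force'])
c=viewer.snapshot('scene')[:,:,::-1];s=viewer.snapshot('side')[:,:,::-1]
for th in(0,.12,.3):
  P=R.from_euler('z',-.365).apply([[-.068+.045*np.cos(th),q*.02,.165+.045*np.sin(th)] for q in(-1,1)])+[.4835,.27,0]
  print(th,'scene',((proj('scene',P)-[315,125])*4).round().tolist(),'side',((proj('side',P)-[200,115])*4).round().tolist())
cv2.imwrite('pics/w10.png',np.hstack([cv2.resize(c[125:230,315:415],(400,420),interpolation=cv2.INTER_CUBIC),cv2.resize(s[115:220,200:300],(400,420),interpolation=cv2.INTER_CUBIC)]))
E
```

```text
27.35 [0.3321 0.3264 0.2536] [ 0.5418  0.3386 -0.3605]
0 scene [[142.0, 114.0], [197.0, 94.0]] side [[172.0, 192.0], [181.0, 145.0]]
0.12 scene [[142.0, 105.0], [197.0, 86.0]] side [[171.0, 186.0], [179.0, 138.0]]
0.3 scene [[141.0, 92.0], [196.0, 73.0]] side [[166.0, 176.0], [175.0, 128.0]]
```

View pics/w10.png

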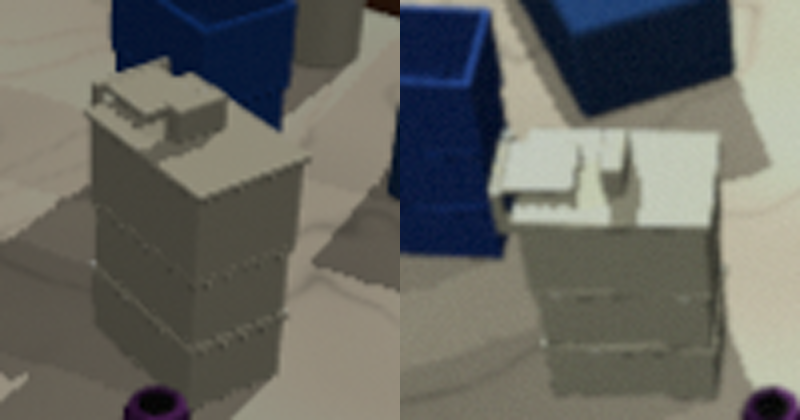

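```bash
python3 - <<'E'
from h import *
f=lambda L:((proj('scene',R.from_euler('z',-.365).apply(L)+[.4835,.27,0])-[315,125])*4).round().tolist()
g=lambda L:((proj('side',R.from_euler('z',-.365).apply(L)+[.4835,.27,0])-[200,115])*4+[400,0]).round().tolist()
for k in(f,g):
  print('lid',k([[-.058,-.04,.161],[-.058,.04,.161],[.058,.04,.161],[.058,-.04,.161]]))
  for th in(0,.12,.25):
    c,s=np.cos(th),np.sin(th)
    print(th,'flap top edge hinge/tip near,far; tip bottom near',k([[-.068-.0025*s+r*c,q,.165+.0025*c+r*s] for r,q in((0,-.02),(.045,-.02),(.045,.02))]+[[-.068+.0025*s+.045*c,-.02,.165-.0025*c+.045*s]]))
E
```

```text
lid [[80.0, 104.0], [189.0, 67.0], [310.0, 150.0], [197.0, 193.0]]
0 flap top edge hinge/tip near,far; tip bottom near [[99.0, 78.0], [142.0, 110.0], [197.0, 91.0], [142.0, 117.0]]
0.12 flap top edge hinge/tip near,far; tip bottom near [[98.0, 78.0], [142.0, 101.0], [197.0, 82.0], [142.0, 109.0]]
0.25 flap top edge hinge/tip near,far; tip bottom near [[98.0, 78.0], [141.0, 92.0], [196.0, 73.0], [142.0, 100.0]]
lid [[509.0, 221.0], [527.0, 126.0], [720.0, 130.0], [709.0, 225.0]]
0 flap top edge hinge/tip near,far; tip bottom near [[495.0, 188.0], [572.0, 189.0], [580.0, 142.0], [573.0, 196.0]]
0.12 flap top edge hinge/tip near,far; tip bottom near [[494.0, 188.0], [570.0, 183.0], [578.0, 135.0], [572.0, 189.0]]
0.25 flap top edge hinge/tip near,far; tip bottom near [[494.0, 188.0], [566.0, 175.0], [574.0, 128.0], [569.0, 182.0]]
```

The side view matches flap angle ≈0: the tip edge is at (577,192)/(582,145), and I predicted (572,189)/(580,142), plus the same few-pixel offset the lid shows. The lid corners fit the home position and the arm is clear. Handing in.

```bash
python3 - <<'E'
from bench import order
print(order.close_job())
E
```

```text
the job is handed in; nothing more can be done
None
```

I handed the job in after about 27 s of robot time. The long case is in the box, the lid is on and the clip flap is folded down, as far as my checks show; closing the job gave no verdict.

**What I did:** I lifted the long case out of the stand by its ends and set it on the table. I regripped it across its width, lowered it between the ribs until I felt the floor, and let go. I then seated the lid and folded the flap down with the shut fingers.

**Last checks:**
- **Case:** it stood upright between the ribs and about 1 mm from centred when last seen, before the lid went on.
- **Lid:** it stopped at the expected height with 4.6 N. Its corners are within about 2 mm of the home position in the side view.
- **Flap:** it hit a hard stop (6.8 N) at the height of the flat flap, and the side view fits an angle of about 0. In the scene view the flap's free edge was partly hidden by the handle and shadow, so only the side view and the contact height confirm that angle.
- **Bystanders:** I saw no sign that the gripper touched anything else, but I did not measure their positions again at the end.

**Disagreement found:** the real finger tips sit about 32 mm short of the stated TCP. My first grip closed just above the case without touching it. I measured the offset in the wrist images, and lowering the TCP below table level without any contact force confirmed it. I allowed for it in every later move.

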